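# Load a gear shaft into a holding cradle past its sprung pawl

## Task

Pick up the gear shaft and lay it in the cradle's open bed with its short bare end towards the sprung plunger, then push it along the bed between the cheeks, letting the gear itself swing the side pawl aside, until the pawl clicks in behind that gear and holds the shaft against the plunger. Push gently: feel for the click, do not ram the plunger solid, do not move the pawl with the gripper, and leave the hex key and the spark plug where they lie.

Things in the scene. Friction and masses are not known exactly. Their poses are not given: they have to be found in the camera images.
- shaft_center (a point): Loose gear shaft, 98 mm long, 0.2 kg: steel rod 16 mm thick with two gears 28 mm across. Point on the rod axis, half-way along, 14 mm above what the gears stand on; y axis along the rod to its short bare end. Along y: rod -49 to +49 mm, leading gear +19 to +29, trailing gear -14 to -6; grip across the rod's last 25 mm (y -49 to -24) so the fingers stay before the cradle's mouth
- cradle: Holding cradle, bolted down: dark steel bed plate 166 x 64 mm, 6 mm thick (x -80 to +86 mm), origin on the bench on its centre line, z up, x the loading direction, y to the left. Two low rails (inner faces y = +-11 mm, x -77 to -12, tops 9 mm above the bench) keep the gears in line. An aluminium head 34 mm high (cheeks, pawl, plunger, end wall) sits on its far part
- load_point (a point): Point on the bed's centre line at cradle x = -56 mm, 20 mm above the bench; axes as the cradle's. A shaft laid in the bed with its centre here and its y axis along the cradle's x lies clear of the pawl, wherever the head is clamped. The bed's top is 14 mm below this point
- home_point (a point): Point at cradle x = 0, 20 mm up. The head is clamped h = -14 to +14 mm from its middle place along x; h is not given and changes. In mm: flared mouth (45 wide, then 31 between cheeks) at x = h-10. Shaft centre near x = h-20: gear meets pawl; h-3: plunger met; h+0.5: pawl clicks behind leading gear; h+4: plunger solid. Released after the click the shaft rests on the pawl at x = h
- bed_end (a point): Far end of the bed plate, on its top. The plunger, 13 mm across, stands out of the head's end wall towards the open end, on the shaft's axis; spring 0.7 N/mm, 0.7 N preload. Pushing a shaft that is not pressed down takes 1 to 4 N at the pawl, 5 to 10 N just before the click, drops there by a few N, and turns solid within 4 mm. Released before the click the shaft may be pushed out again
- pawl (a joint): Sprung pawl in the left cheek: steel finger 24 mm long on an upright pin at the mouth, its tip leaning in over the path. Angle in rad: 0 closed (blocking), 0.09 to 0.2 when a gear pushes it fully aside; its spring always closes it
- plunger (a joint): Sprung plunger of the head: how far it is pressed in, in m: 0 free, 0.0035 at the click, 0.003 when the shaft rests held between plunger and pawl, 0.007 solid
- plug_center (a point): spark plug lying down, 67 mm long, 20 mm thick, at its centre: a bystander
- key_center (a point): black hex key lying flat, an L of 89 x 32 mm, 8 mm thick, at its centre: a bystander
Not all that is in view belongs to the job. Of the things that look like the part that bears shaft_center, take the one that is farthest from the robot's base at the start.

How it is judged:
On the way, in this order (a step that is already met when the one before it is completed fails the run):
1. the gear shaft lies in the bed in line with it, short bare end ahead, before the pawl (x of shaft_center in the frame of cradle between -0.1 and -0.01 m and y of shaft_center in the frame of cradle between -0.006 and 0.006 m and z of shaft_center in the frame of cradle below 0.026 m and angle between the y axis of shaft_center and the x axis of cradle, either way round below 0.15 rad and value of joint plunger below 0.0015 m), for 0.2 s.
2. the shaft's gear, not the gripper, swings the pawl aside (value of joint pawl above 0.06 rad and x of shaft_center in the frame of cradle above -0.04 m and z of shaft_center in the frame of cradle below 0.026 m and contact force between the fingers and cradle below 0.5 N), for 0.05 s.
At the end, for the whole second after the job is handed in: the pawl is closed (under 0.025 rad) behind the leading gear, with the shaft at rest in the bed between the cheeks: its centre -18 to +22 mm along the cradle's x, within 6 mm of its centre line and under 25 mm above the bench, in line within 0.12 rad, and it keeps the plunger pressed in 1.5 to 6 mm (value of joint pawl below 0.025 rad and x of shaft_center in the frame of cradle between -0.018 and 0.022 m and y of shaft_center in the frame of cradle between -0.006 and 0.006 m and z of shaft_center in the frame of cradle below 0.025 m and angle between the y axis of shaft_center and the x axis of cradle, either way round below 0.12 rad and linear speed of gear_shaft below 0.02 m/s and value of joint plunger between 0.0015 and 0.006 m); the robot touches nothing.
It fails at once if the shaft is pressed against the cradle with more than 20 N (contact force between gear_shaft and cradle above 20 N).
It fails at once if the hex key is moved more than 20 mm (distance of key_center from where it was at the start of the episode above 0.02 m).
It fails at once if the spark plug is moved more than 20 mm (distance of plug_center from where it was at the start of the episode above 0.02 m).
It also fails if it takes over 64 s, if anything falls off the work surface, if the arm or the gripper's body presses on something with over 40 N, if the wrist force passes 120 N, or if a joint passes its speed limit or range.

## Robot

A 6-joint arm with a two-finger parallel gripper is mounted at the origin on a cart in front of the work surface, level with it; the furniture and walls round the work are solid. World frame = base frame: x ahead of the robot, y to its left, z up, the work surface at z = 0. Lengths are in m, angles in rad, forces in N, time in s.
With the tool pointing down it reaches from about 0.275 to 0.85 m from the base axis. Payload 19 kg.
Tool frame: the origin (TCP) lies on the centre line of the jaws, within the pads' length; the fingertips stand 22 mm ahead of it and the grasp point (between the pads) lies 3 mm ahead of it; z points along the fingers, x is the direction in which the jaws open and shut, and the axes are right-handed (so a half turn about z gives the same grasp; the last joint's range is limited). The gripper opens to 85 mm and grips with 20 to 120 N. Pads are 22 mm wide; open, the fingers measure 114 mm over their backs; the gripper's body (76 mm by 85 mm) begins 54 mm behind the grasp point. The pads swing forward as they close: fully open they stand 13 mm farther back than shut.
Start: joints at [-1.282, 0.15, 1.437, -0, 1.554, -0.134], TCP at [0.236, -0.524, 0.253] pointing down, gripper open.
Joint ranges: [-2.8, 2.8], [-0.68, 2.1], [0.12, 2.68], [-1.39, 4.53], [0.16, 2.79], [-2.81, 2.81]. Speed limits (rad/s): [1.89, 1.89, 2.22, 3.01, 3.01, 3.01].

## Interface

Orientations are given as a unit quaternion [x, y, z, w].
In Python, from station import bot, optics, ticket gives the robot as it stands. The module is installed in compiled form; this text tells all that it offers.
- The arm moves only by the tool move_arm, never from a script. Its argument "series" is a list of rows, each an object with "delta_pos": the shift along the world's x, y, z in m, a list of three; "delta_rot": the turn, a rotation vector about the world's x, y, z in rad, a list of three; "claw": the finger opening in m, from 0 to 0.0854. A call has exactly 8 rows; each row shifts and turns the commanded pose from where the row before left it; what a row does not reach is not made up. A row lasts 1/12 s, in which the tool goes at most 41.7 mm and 7.16 degrees, less where a joint would pass 70% of its speed; a pose out of reach is approached as far as the arm can. A call with a gripper value outside its range is refused whole. The fingers move at their own pace and stop on an object; "grip_force" is the grip in N (left out, the last holds). Time passes only in rows, so rows that do not move let the fingers close, or fill a call up. It gives the time, the measured TCP pose, the force and the opening at its end, in the units of the state.
- bot.observe(): the state, without advancing time (a new reading comes with each control period).
- optics.capture(name): name is "scene" or "top" or "wrist"; returns the picture (400x640x3 uint8, blue, green, red); there is no depth.
- optics.camera_info(name): a dict with "K" (3x3 intrinsics, pixels), "world_from_camera" (4x4, takes a point from camera to world coordinates). Camera axes: x right, y down, z forward; pixel columns grow to the right and rows downward; lengths in m; the calibration is good to about 2 mm. A picture is of the moment at which its call begins: read the wrist's pose just before it. camera_info takes no time and is no camera call; for the wrist camera it gives the pose at the moment of the call.
- ticket.job_done(): hands the job in, once; it reports no verdict.
Trained networks look in the newest picture that a camera, given by its name, has taken for a name from the list of things; names that differ only in an ending like _2 or _b are one class to them, and where a whole thing is asked for, a point or a joint stands for the part that bears it (a point fixed in the world has none). Each returns a list of dicts, best first, with "score" (0 to 1); they miss things now and then, are a little off and sometimes report something else, mostly with a low value. They report only what shows in the picture. A call takes as long as a camera call. They do not tell look-alikes from the thing itself.
- optics.recognise(query, camera): "extent" ([left, top, right, bottom] in pixels, round what is visible of it).
- optics.masks_of(query, camera): "mask" (400x640 bool, what is visible of it) and "extent" ([left, top, right, bottom] in pixels, round what is visible of it).
- optics.place_of(query, camera): "xy" ([column, row] in pixels: a listed point, or the origin of a listed thing).
The state is a dict: "time": time; "joints": joint angles; "joint_velocities": joint speeds; "joint_efforts": joint torques, N m; "ee_pos": TCP position; "tcp_rot": TCP orientation; "ft_force": force on the tool from outside, world axes, zero at the start; "wrist_torque": the same for the moment, N m; "finger_gap": finger opening in m.
Only numpy, scipy, OpenCV 4.12 (cv2) and the standard library are available. Lean on these libraries where they do the work, as an engineer would, in place of code of your own. Each camera call takes 0.05 s, during which the arm holds its last target.

## Working session

There is one attempt and no reset: what is moved stays moved. The work goes in short steps, Python scripts to look and compute and a tool call to move; the robot and the scene stay as the last step left them, time stands still between calls to the robot, and variables do not carry over. Pictures are saved under pics/ and viewed, and the job is handed in when it is done.

Besides the shell and the picture viewer there is one more tool, called after ">>>" as a command line: name --argument value ..., lists and objects as JSON in quotes. move_arm: Moves the arm, as the interface text tells. Its arguments: {"type":"object","properties":{"series":{"type":"array","items":{"type":"object","properties":{"delta_pos":{"type":"array","items":{"type":"number"}},"delta_rot":{"type":"array","items":{"type":"number"}},"claw":{"type":"number"}}}},"grip_force":{"type":"number"}},"required":["series"]}

```bash
mkdir -p pics; cat > h.py <<'E'
import numpy as np, cv2
from station import bot, optics, ticket
def snap(n,f):
    im=optics.capture(n); cv2.imwrite('pics/'+f,im); return im
def ray(n,uv,z,info=None):
    i=info or optics.camera_info(n); K=np.array(i['K']);T=np.array(i['world_from_camera'])
    d=T[:3,:3]@np.linalg.solve(K,[uv[0],uv[1],1.0]); o=T[:3,3]
    return o+d*(z-o[2])/d[2]
def proj(n,p,info=None):
    i=info or optics.camera_info(n); K=np.array(i['K']);T=np.linalg.inv(np.array(i['world_from_camera']))
    c=T[:3,:3]@np.array(p)+T[:3,3]; q=K@c; return q[:2]/q[2]
E
python3 - <<'E'
from h import *
print(bot.observe())
np.set_printoptions(precision=4,suppress=True)
for n in ['scene','top','wrist']:
    snap(n,n+'0.png'); i=optics.camera_info(n); print(n,i['K'],i['world_from_camera'])
for q,z in [('shaft_center',.014),('cradle',.0),('load_point',.02),('home_point',.02),('bed_end',.006),('pawl',.03),('plug_center',.01),('key_center',.004)]:
    for n in ['top','scene']:
        for r in optics.place_of(q,n): print(q,n,r['score'],r['xy'],ray(n,r['xy'],z))
E
```

```text
{'time': 0.0, 'joints': array([-1.28198631e+00,  1.50959954e-01,  1.43799966e+00, -3.54198202e-06,
        1.55382864e+00, -1.33989121e-01]), 'joint_velocities': array([ 0.00104743, -0.00169107,  0.00179862, -0.00101851,  0.00081781,
        0.00111055]), 'joint_efforts': array([ 1.29851374e-03, -7.13044596e+01, -5.70875931e+01, -6.43437329e-05,
        8.87175120e-03,  3.96712483e-05]), 'ee_pos': array([ 0.23585426, -0.5241605 ,  0.25270591]), 'tcp_rot': array([ 8.39736347e-01, -5.42994023e-01, -4.55281217e-04, -3.87406106e-04]), 'ft_force': array([ 0.58569961,  0.27315929, -0.6557202 ]), 'wrist_torque': array([-0.02079022, -0.01312179, -0.0456933 ]), 'finger_gap': 0.08497321785099546}
scene [[401.5979   0.     323.9912]
 [  0.     401.5979 199.88  ]
 [  0.       0.       1.    ]] [[ 0.905  -0.2549  0.3406  0.2395]
 [-0.4252 -0.5671  0.7054 -0.7953]
 [ 0.0133 -0.7832 -0.6216  0.6232]
 [ 0.      0.      0.      1.    ]]
top [[479.9481   0.     322.6234]
 [  0.     479.9481 195.2761]
 [  0.       0.       1.    ]] [[-0.0189 -0.9962  0.0852  0.4777]
 [-0.9998  0.0191  0.0024 -0.1765]
 
[... 449 characters left out ...]
scene 0.73 [243.0, 187.8] [0.4076 0.0244 0.014 ]
cradle top 0.66 [245.6, 173.1] [ 0.6078 -0.0195  0.    ]
cradle scene 0.92 [320.4, 180.2] [ 0.608  -0.0079  0.    ]
load_point top 0.71 [238.2, 200.0] [ 0.5521 -0.008   0.02  ]
load_point scene 0.64 [296.7, 176.7] [0.5465 0.0062 0.02  ]
home_point top 0.95 [244.5, 169.8] [ 0.6117 -0.0207  0.02  ]
home_point scene 0.94 [319.4, 175.8] [ 0.6021 -0.0142  0.02  ]
bed_end top 0.83 [254.5, 130.0] [ 0.6945 -0.039   0.006 ]
bed_end scene 0.61 [357.6, 175.4] [ 0.7049 -0.0362  0.006 ]Traceback (most recent call last):
  File "<stdin>", line 8, in <module>
ValueError: it knows: bed_end, cradle, home_point, key_center, load_point, plug_center, shaft_center
```

View pics/top0.png

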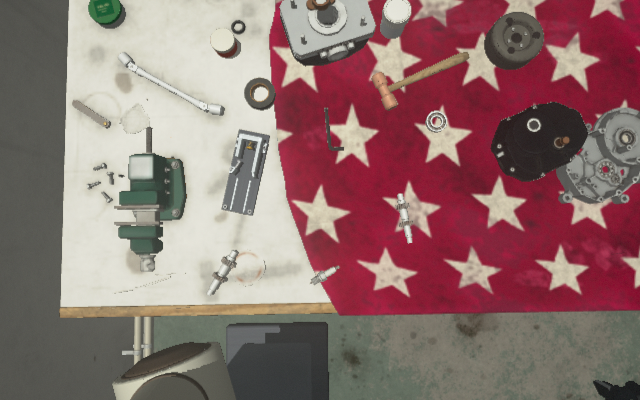

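View pics/scene0.png

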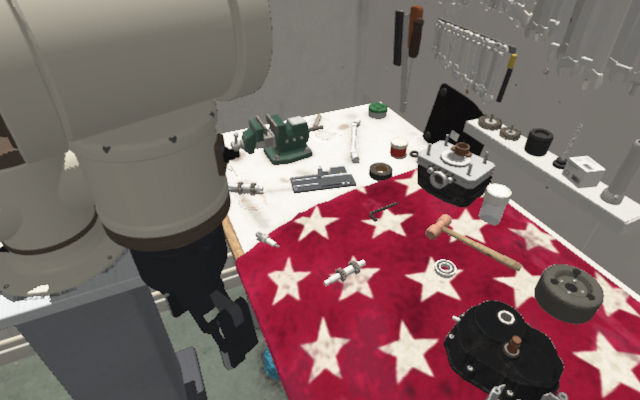

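View pics/wrist0.png

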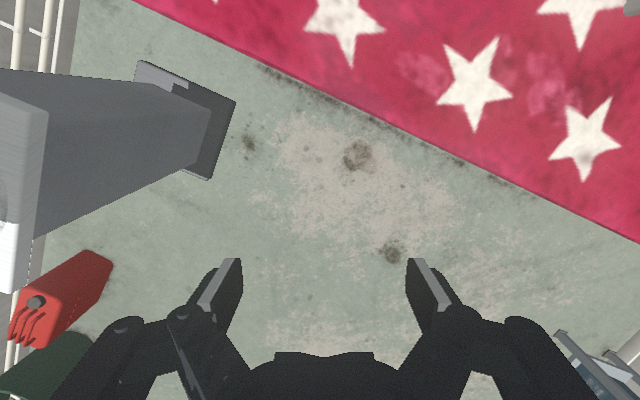

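Top view: two gear shafts, at (404,217) on the red cloth, about 0.61 m from the base, and at (222,272) on white, about 0.40 m. The farthest is the one on the cloth. The spark plug is at (323,275), the hex key at (332,130) and the cradle at (245,172). An enlarged crop will confirm.

```bash
python3 - <<'E'
from h import *
im=cv2.imread('pics/top0.png')
a=cv2.resize(im[180:255,365:440],(400,400),interpolation=cv2.INTER_CUBIC)
b=cv2.resize(im[120:220,195:295],(400,400),interpolation=cv2.INTER_CUBIC)
cv2.imwrite('pics/crop0.png',np.hstack([a,b]))
np.set_printoptions(precision=4,suppress=True)
for q,z in [('plug_center',.01),('key_center',.004)]:
        for r in optics.place_of(q,'top'): print(q,r['score'],r['xy'],ray('top',r['xy'],z))
for r in optics.masks_of('shaft_center','top'):
    m=r['mask']; c,s,an=cv2.minAreaRect(np.argwhere(m)[:,::-1].astype(np.float32)); print(r['score'],r['extent'],c,s,an)
E
```

```text
plug_center 0.55 [323.8, 277.3] [ 0.3977 -0.1734  0.01  ]
key_center 0.76 [337.1, 131.8] [ 0.6879 -0.2059  0.004 ]
0.97 [206.7, 252.0, 238.8, 295.2] (221.36766052246094, 272.7205810546875) (14.748878479003906, 51.964073181152344) 30.963756561279297
0.78 [394.0, 193.3, 414.3, 245.4] (404.80645751953125, 217.83029174804688) (47.485416412353516, 12.360629081726074) 78.11134338378906
```

View pics/crop0.png

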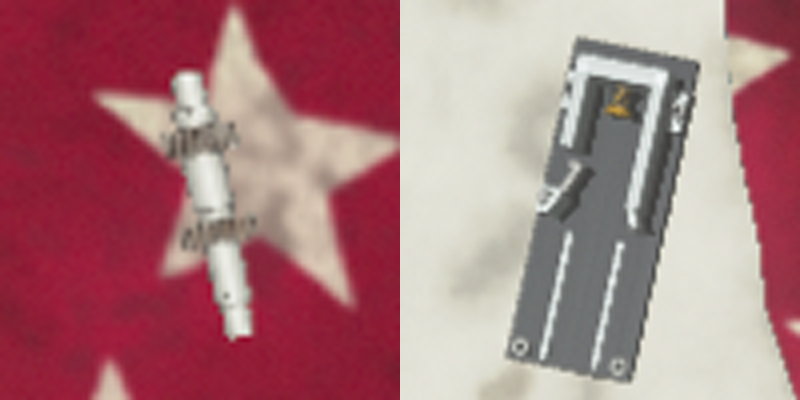

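```bash
python3 - <<'E'
from h import *
np.set_printoptions(precision=4,suppress=True)
a=ray('top',(365+237/5.33,180+335/5.33),.016);b=ray('top',(365+186/5.33,180+76/5.33),.016)
print(a,b,(a+b)/2,np.linalg.norm(a-b),np.arctan2(*(b-a)[[1,0]]))
# cradle plate corners (crop coords -> px)
c=[ray('top',(195+u/4,120+v/4),.006) for u,v in [(507-400,357),(632-400,382),(700-400,62),(577-400,37)]]
for x in c: print(x)
d=(c[3]+c[2]-c[0]-c[1])/2; print(np.linalg.norm(d),np.linalg.norm(c[1]-c[0]),np.arctan2(d[1],d[0]))
u=d/np.linalg.norm(d); e0=(c[0]+c[1])/2; print('origin',e0+u*.08, sum(c)/4-u*.003)
E
```

```text
[ 0.4618 -0.3424  0.016 ] [ 0.5576 -0.3268  0.016 ] [ 0.5097 -0.3346  0.016 ] 0.09708678165684059 0.1614677598566862
[0.5353 0.0274 0.006 ]
[ 0.5217 -0.0348  0.006 ]
[ 0.6826 -0.0702  0.006 ]
[ 0.6966 -0.0081  0.006 ]
0.16496516224091523 0.0637246020036207 -0.21676971059635267
origin [ 0.6066 -0.0209  0.006 ] [ 0.6061 -0.0208  0.006 ]
```

>>> move_arm --series '[{"delta_pos": [0.04,0.03,0],"delta_rot": [0,0,-0.06],"claw": 0.085},{"delta_pos": [0.04,0.03,0],"delta_rot": [0,0,-0.06],"claw": 0.085},{"delta_pos": [0.04,0.03,0],"delta_rot": [0,0,-0.06],"claw": 0.085},{"delta_pos": [0.04,0.03,0],"delta_rot": [0,0,-0.05],"claw": 0.085},{"delta_pos": [0.04,0.03,-0.01],"delta_rot": [0,0,0],"claw": 0.085},{"delta_pos": [0.04,0.03,-0.02],"delta_rot": [0,0,0],"claw": 0.085},{"delta_pos": [0,0,-0.02],"claw": 0.085},{"claw": 0.085}]'

```text
$.series[6]: bad value
```

>>> move_arm --series '[{"delta_pos": [0.04,0.03,0],"delta_rot": [0,0,-0.06],"claw": 0.085},{"delta_pos": [0.04,0.03,0],"delta_rot": [0,0,-0.06],"claw": 0.085},{"delta_pos": [0.04,0.03,0],"delta_rot": [0,0,-0.06],"claw": 0.085},{"delta_pos": [0.04,0.03,0],"delta_rot": [0,0,-0.06],"claw": 0.085},{"delta_pos": [0.04,0.03,-0.01],"delta_rot": [0,0,0],"claw": 0.085},{"delta_pos": [0.03,0.03,-0.02],"delta_rot": [0,0,0],"claw": 0.085},{"delta_pos": [0.01,0.01,-0.02],"delta_rot": [0,0,0],"claw": 0.085},{"delta_pos": [0,0,0],"delta_rot": [0,0,0],"claw": 0.085}]'

```text
time: 1.47
ee_pos: [0.44, -0.3598, 0.2037]
tcp_rot: [0.77, -0.638, -0.002, -0.001]
ft_force: [-0.4, 0.5, -0.5]
finger_gap: 0.085
```

```bash
python3 - <<'E'
from h import *
snap('wrist','w1.png')
for r in optics.place_of('shaft_center','wrist'): print(r,ray('wrist',r['xy'],.014))
for r in optics.masks_of('shaft_center','wrist'):
    c,s,an=cv2.minAreaRect(np.argwhere(r['mask'])[:,::-1].astype(np.float32)); print(r['score'],c,s,an)
E
```

```text
{'xy': [310.0, 111.4], 'score': 0.89} [ 0.50778264 -0.33511917  0.014     ]
0.68 (312.0, 108.5) (99.0, 28.0) 90.0
```

View pics/w1.png

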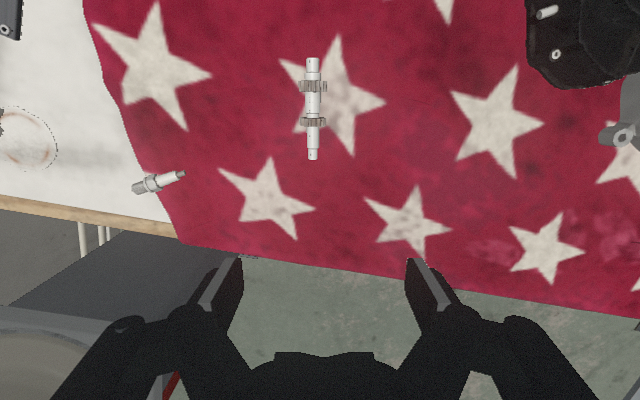

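The wrist view shows the shaft upright, with ends at (313,57) and (313,160). Its gears are at rows 86 and 122, so the short end is the far one, away from the gripper.

```bash
python3 - <<'E'
from h import *
np.set_printoptions(precision=4,suppress=True)
im=cv2.imread('pics/w1.png'); cv2.imwrite('pics/w1c.png',cv2.resize(im[45:175,260:370],None,fx=4,fy=4,interpolation=cv2.INTER_CUBIC))
a=ray('wrist',(312.5,160),.014);b=ray('wrist',(312.8,57.5),.014)
print(a,b,(a+b)/2,np.linalg.norm(a-b),np.arctan2(*(b-a)[[1,0]]))
from scipy.spatial.transform import Rotation as R
M=R.from_quat(bot.observe()['tcp_rot']).as_matrix(); print(M, np.arctan2(-M[1,1],-M[0,1]))
E
```

```text
[ 0.4574 -0.3475  0.014 ] [ 0.5586 -0.3304  0.014 ] [ 0.508 -0.339  0.014] 0.10265281924672678 0.16732052438518175
[[ 0.182  -0.9833  0.0001]
 [-0.9833 -0.182  -0.0004]
 [ 0.0004 -0.     -1.    ]] 0.183027966142355
```

View pics/w1c.png

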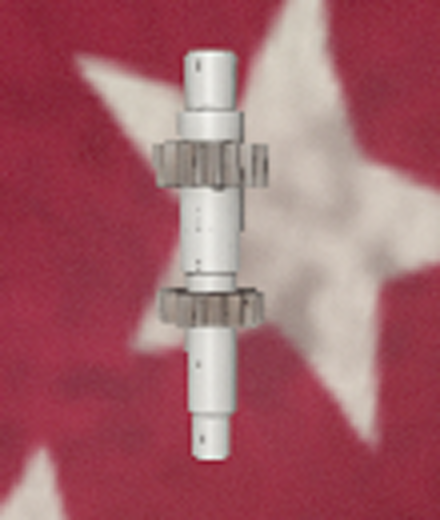

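>>> move_arm --series '[{"delta_pos": [0.017,0.009,-0.02],"delta_rot": [0,0,-0.016],"claw": 0.085},{"delta_pos": [0.016,0.008,-0.02],"delta_rot": [0,0,0],"claw": 0.07},{"delta_pos": [0,0,-0.03],"delta_rot": [0,0,0],"claw": 0.06},{"delta_pos": [0,0,-0.03],"delta_rot": [0,0,0],"claw": 0.05},{"delta_pos": [0,0,-0.01],"delta_rot": [0,0,0],"claw": 0.05},{"delta_pos": [0,0,0],"delta_rot": [0,0,0],"claw": 0.05},{"delta_pos": [0,0,0],"delta_rot": [0,0,0],"claw": 0.05},{"delta_pos": [0,0,0],"delta_rot": [0,0,0],"claw": 0.05}]'

```text
time: 2.28
ee_pos: [0.472, -0.3474, 0.0996]
tcp_rot: [0.763, -0.646, 0.001, 0.0]
ft_force: [0.9, -0.2, -0.2]
finger_gap: 0.0504
```

```bash
python3 - <<'E'
from h import *
np.set_printoptions(precision=4,suppress=True)
snap('wrist','w2.png')
o=bot.observe();print(o['ee_pos'],o['tcp_rot'],o['finger_gap'])
p=o['ee_pos']
for z in (.014,.0): print(proj('wrist',[p[0],p[1],z]))
E
```

```text
[ 0.472  -0.3472  0.0996] [ 0.7633 -0.646   0.0015  0.0001] 0.0496903075265169
[323.4748 214.8882]
[323.4413 208.5229]
```

View pics/w2.png

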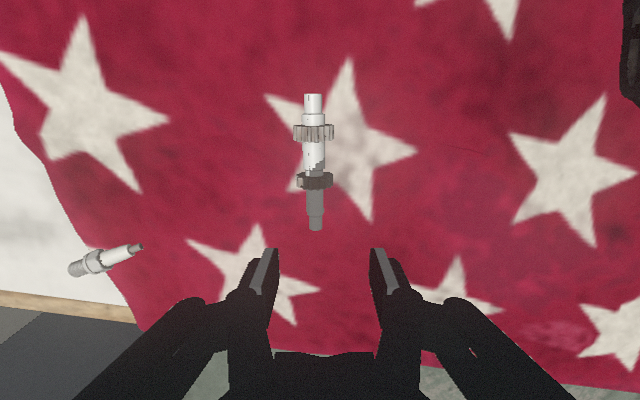

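```bash
python3 - <<'E'
from h import *
np.set_printoptions(precision=4,suppress=True)
a=ray('wrist',(316,229),.014);b=ray('wrist',(313,95),.014)
print(a,b,(a+b)/2,np.linalg.norm(a-b),np.arctan2(*(b-a)[[1,0]]))
g=[ray('wrist',(314.5,183),.014),ray('wrist',(313.5,133),.014)];print(g)
from scipy.spatial.transform import Rotation as R
M=R.from_quat(bot.observe()['tcp_rot']).as_matrix(); print(np.arctan2(-M[1,1],-M[0,1]))
E
```

```text
[ 0.4592 -0.3434  0.014 ] [ 0.5573 -0.3258  0.014 ] [ 0.5082 -0.3346  0.014 ] 0.09963328639920352 0.17786982300967397
[array([ 0.4963, -0.3364,  0.014 ]), array([ 0.5324, -0.33  ,  0.014 ])]
0.16613616009363952
```

>>> move_arm --series '[{"delta_pos": [0.001,0.006,0],"delta_rot": [0,0,0.01],"claw": 0.045},{"delta_pos": [0,0,-0.02],"delta_rot": [0,0,0],"claw": 0.04},{"delta_pos": [0,0,-0.02],"delta_rot": [0,0,0],"claw": 0.04},{"delta_pos": [0,0,-0.02],"delta_rot": [0,0,0],"claw": 0.04},{"delta_pos": [0,0,-0.012],"delta_rot": [0,0,0],"claw": 0.04},{"delta_pos": [0,0,0],"delta_rot": [0,0,0],"claw": 0.04},{"delta_pos": [0,0,0],"delta_rot": [0,0,0],"claw": 0.04},{"delta_pos": [0,0,0],"delta_rot": [0,0,0],"claw": 0.04}]'

```text
time: 3.0
ee_pos: [0.4729, -0.3403, 0.0261]
tcp_rot: [0.767, -0.642, 0.0, -0.0]
ft_force: [-0.4, 0.1, 0.3]
finger_gap: 0.0399
```

```bash
python3 - <<'E'
from h import *
snap('wrist','w3.png')
E
```

```text
(no output)
```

View pics/w3.png

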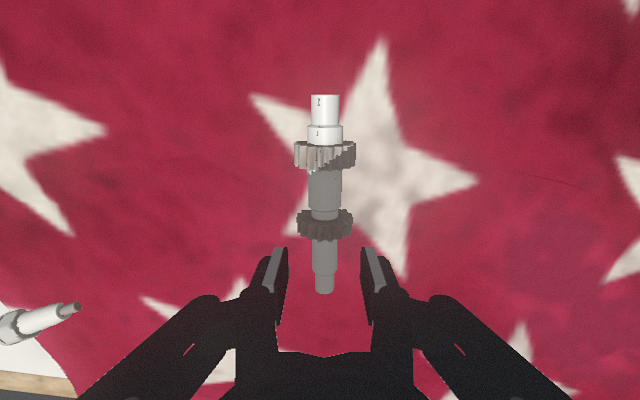

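The shaft's tail lies centred between the pads, at column 325. I raise 1 mm and close.

>>> move_arm --series '[{"delta_pos": [0,0,0.0015],"delta_rot": [0,0,0],"claw": 0.04},{"delta_pos": [0,0,0],"delta_rot": [0,0,0],"claw": 0.02},{"delta_pos": [0,0,0],"delta_rot": [0,0,0],"claw": 0.0},{"delta_pos": [0,0,0],"delta_rot": [0,0,0],"claw": 0.0},{"delta_pos": [0,0,0],"delta_rot": [0,0,0],"claw": 0.0},{"delta_pos": [0,0,0],"delta_rot": [0,0,0],"claw": 0.0},{"delta_pos": [0,0,0.01],"delta_rot": [0,0,0],"claw": 0.0},{"delta_pos": [0,0,0.02],"delta_rot": [0,0,0],"claw": 0.0}]' --grip_force 50

```text
time: 3.72
ee_pos: [0.4715, -0.3392, 0.0553]
tcp_rot: [0.767, -0.642, -0.002, -0.0]
ft_force: [-0.3, -0.5, -2.6]
finger_gap: 0.0139
```

```bash
python3 - <<'E'
from h import *
snap('wrist','w4.png'); o=bot.observe(); print(o['finger_gap'],o['ee_pos'],o['ft_force'])
E
```

```text
0.014438689905158385 [ 0.47315108 -0.34063034  0.06061183] [ 2.48603471 -3.30518666  4.4487716 ]
```

View pics/w4.png

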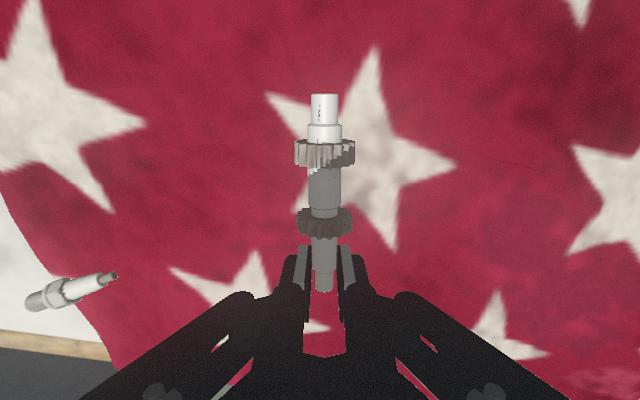

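>>> move_arm --series '[{"delta_pos": [0,0,0.03],"delta_rot": [0,0,0],"claw": 0.0},{"delta_pos": [0,0.01,0.03],"delta_rot": [0,0,0],"claw": 0.0},{"delta_pos": [0.005,0.025,0.01],"delta_rot": [0,0,-0.04],"claw": 0.0},{"delta_pos": [0.005,0.03,0],"delta_rot": [0,0,-0.04],"claw": 0.0},{"delta_pos": [0.005,0.03,0],"delta_rot": [0,0,-0.05],"claw": 0.0},{"delta_pos": [0.005,0.03,0],"delta_rot": [0,0,-0.05],"claw": 0.0},{"delta_pos": [0.005,0.03,0],"delta_rot": [0,0,-0.05],"claw": 0.0},{"delta_pos": [0.005,0.03,0],"delta_rot": [0,0,-0.05],"claw": 0.0}]'

```text
time: 4.43
ee_pos: [0.5024, -0.1537, 0.1271]
tcp_rot: [-0.669, 0.744, -0.0, 0.0]
ft_force: [0.2, 0.1, -2.4]
finger_gap: 0.0144
```

>>> move_arm --series '[{"delta_pos": [0.003,0.03,0],"delta_rot": [0,0,-0.05],"claw": 0.0},{"delta_pos": [0,0.03,0],"delta_rot": [0,0,-0.05],"claw": 0.0},{"delta_pos": [0,0.03,0],"delta_rot": [0,0,-0.013],"claw": 0.0},{"delta_pos": [0,0.025,0],"delta_rot": [0,0,0],"claw": 0.0},{"delta_pos": [0,0.02,0],"delta_rot": [0,0,0],"claw": 0.0},{"delta_pos": [0,0.015,0],"delta_rot": [0,0,0],"claw": 0.0},{"delta_pos": [0,0,0],"delta_rot": [0,0,0],"claw": 0.0},{"delta_pos": [0,0,0],"delta_rot": [0,0,0],"claw": 0.0}]'

```text
time: 5.1
ee_pos: [0.5055, -0.0047, 0.127]
tcp_rot: [-0.627, 0.779, -0.0, 0.0]
ft_force: [0.8, -0.7, -2.4]
finger_gap: 0.0143
```

```bash
python3 - <<'E'
from h import *
np.set_printoptions(precision=4,suppress=True)
o=bot.observe(); print(o['finger_gap'],o['ee_pos'],o['tcp_rot'],o['ft_force'])
i=optics.camera_info('wrist')
im=snap('wrist','w5.png')
for q,z in [('cradle',0),('load_point',.02),('home_point',.02),('bed_end',.006)]:
    for r in optics.place_of(q,'wrist'): print(q,r['score'],r['xy'],ray('wrist',r['xy'],z))
snap('top','t5.png')
cv2.imwrite('pics/w5c.png',cv2.resize(im[0:250,200:450],None,fx=2.4,fy=2.4,interpolation=cv2.INTER_CUBIC))
E
```

```text
0.01431141520490169 [ 0.5055 -0.0047  0.127 ] [-0.6273  0.7788 -0.      0.    ] [ 0.7527 -0.7011 -2.4419]
home_point 0.74 [314.2, 78.8] [ 0.6037 -0.0207  0.02  ]
```

View pics/w5.png

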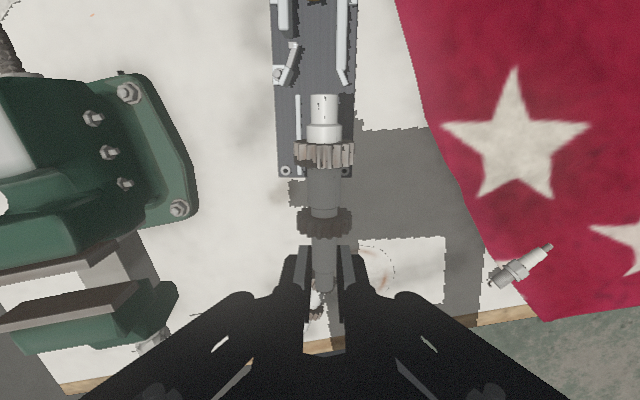

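View pics/w5c.png

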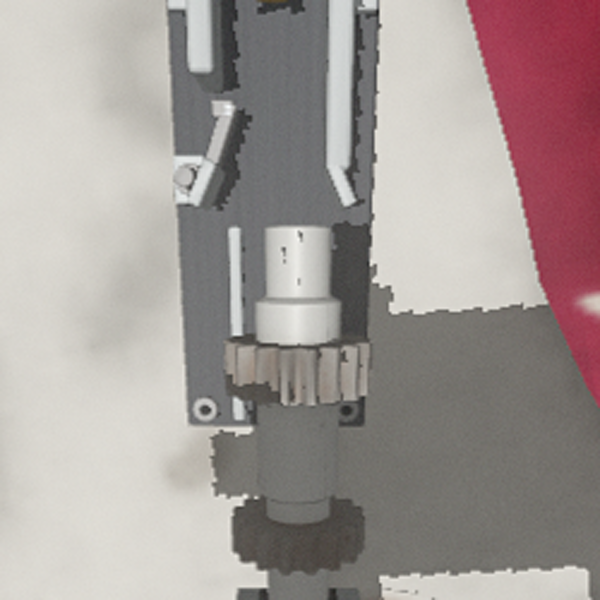

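```bash
cat >> h.py <<'E'
E
python3 - <<'E'
from h import *
np.set_printoptions(precision=4,suppress=True)
f=lambda u,v,z: ray('wrist',(200+u/2.4,v/2.4),z)
L0,R0=f(189,426,.006),f(364,426,.006); L1,R1=f(168,10,.006),f(378,30,.006)
print(L0,R0,np.linalg.norm(L0-R0)); 
for a,b in((L0,L1),(R0,R1)): print(np.arctan2(*(b-a)[[1,0]]))
th=np.mean([np.arctan2(*(b-a)[[1,0]]) for a,b in((L0,L1),(R0,R1))])
u=np.array([np.cos(th),np.sin(th)]); v=np.array([-u[1],u[0]])
O=((L0+R0)/2)[:2]+.08*u; print('origin',O,th)
o=bot.observe()
from scipy.spatial.transform import Rotation as R
M=R.from_quat(o['tcp_rot']).as_matrix(); print('tool',np.arctan2(-M[1,1],-M[0,1]))
for n,p in dict(railfar=f(234,228,.009),cheekR=f(350,205,.034),cheekR2=f(335,165,.034),pin=f(185,178,.034),cheekLfront=f(198,72,.034),pawltip=f(222,103,.03)).items():
    d=p[:2]-O; print(n,d@u,d@v)
# shaft line at current height, axis z = tcp-0.0135
z=o['ee_pos'][2]-.0135
a,b=ray('wrist',(200+300/2.4,228/2.4),z),ray('wrist',(200+297/2.4,600/2.4),z)
print(a,b,np.arctan2(*(a-b)[[1,0]]), o['ee_pos'][:2]+.085*M[:2,1]*-1)
E
```

```text
[0.5341 0.0276 0.006 ] [ 0.5205 -0.0344  0.006 ] 0.06344754912251195
-0.21956736289414466
-0.21947950060090804
origin [ 0.6054 -0.0208] -0.21952343174752637
tool -0.21715325185436732
railfar -0.01267681009174866 0.013294114416933797
cheekR -0.006762653299436796 -0.022573510848123188
cheekR2 0.003795005765328166 -0.018016372739169947
pin 0.0002948397245620793 0.024796880649652922
cheekLfront 0.026904427010271206 0.019890463317759795
pawltip 0.02006127496952572 0.01397141758540495
[ 0.5896 -0.0253  0.1133] [ 0.5144 -0.0081  0.1133] -0.22425389096733908 [ 0.5886 -0.0241]
```

View pics/t5.png

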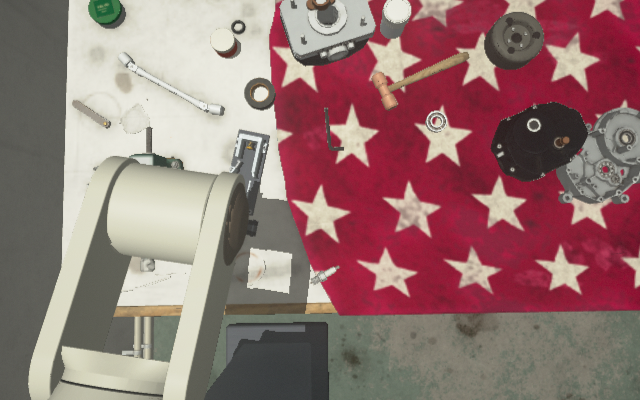

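Cradle origin is about (0.6056,-0.0208) at yaw -0.218, and both cameras agree. The mouth sits near cradle x = -7, so h is about +3. The shaft is held straight. I now line up and descend.

>>> move_arm --series '[{"delta_pos": [0.008,0.004,-0.01],"delta_rot": [0,0,-0.001],"claw": 0.0},{"delta_pos": [0,0,-0.02],"delta_rot": [0,0,0],"claw": 0.0},{"delta_pos": [0,0,-0.02],"delta_rot": [0,0,0],"claw": 0.0},{"delta_pos": [0,0,-0.02],"delta_rot": [0,0,0],"claw": 0.0},{"delta_pos": [0,0,-0.01],"delta_rot": [0,0,0],"claw": 0.0},{"delta_pos": [0,0,0],"delta_rot": [0,0,0],"claw": 0.0},{"delta_pos": [0,0,0],"delta_rot": [0,0,0],"claw": 0.0},{"delta_pos": [0,0,0],"delta_rot": [0,0,0],"claw": 0.0}]'

```text
time: 6.07
ee_pos: [0.5142, -0.0014, 0.048]
tcp_rot: [-0.626, 0.78, -0.001, 0.001]
ft_force: [0.1, -0.8, -2.6]
finger_gap: 0.0142
```

```bash
python3 - <<'E'
from h import *
np.set_printoptions(precision=4,suppress=True)
o=bot.observe(); print(o['finger_gap'],o['ee_pos'],o['tcp_rot'],o['ft_force'])
O=np.array([.6056,-.0208]);th=-.218;u=np.array([np.cos(th),np.sin(th)]);v=np.array([-u[1],u[0]])
d=o['ee_pos'][:2]-O;print('cradle xy',d@u,d@v)
im=snap('wrist','w6.png')
for q,z in [('load_point',.02),('home_point',.02)]:
    for r in optics.place_of(q,'wrist'): print(q,r['score'],r['xy'],ray('wrist',r['xy'],z))
cv2.imwrite('pics/w6c.png',cv2.resize(im[0:250,200:450],None,fx=2.4,fy=2.4,interpolation=cv2.INTER_CUBIC))
E
```

```text
0.014174639042474136 [ 0.5142 -0.0014  0.048 ] [-0.6262  0.7797 -0.0005  0.0005] [ 0.0972 -0.7639 -2.637 ]
cradle xy -0.09339257881138213 -0.0008434451106713936
home_point 0.76 [319.9, 83.4] [ 0.6041 -0.0196  0.02  ]
```

View pics/w6c.png

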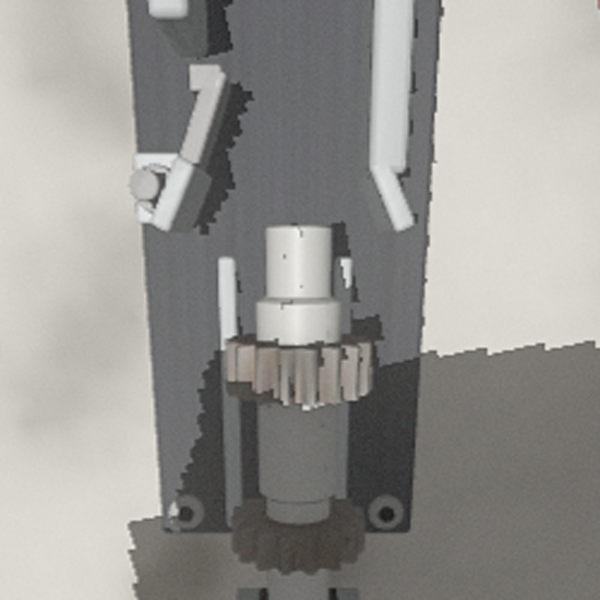

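```bash
python3 - <<'E'
from h import *
np.set_printoptions(precision=4,suppress=True)
f=lambda a,b,z: ray('wrist',(200+a/2.4,b/2.4),z)
O=np.array([.6056,-.0208]);th=-.218;u=np.array([np.cos(th),np.sin(th)]);v=np.array([-u[1],u[0]])
z=.048-.0136
for n,p in dict(L=f(164,531,.006),R=f(410,531,.006),Lf=f(131,60,.006),Rf=f(437,60,.006),railL=f(226,260,.009),railR=f(346,260,.009),tip=f(299,228,z),gearL=f(226,360,z),gearR=f(374,360,z),tgL=f(232,540,z),tgR=f(366,540,z),rod_l=f(259,440,z),rod_r=f(346,440,z),cheek=f(405,228,.034),pawltip=f(207,68,.03)).items():
    d=p[:2]-O; print(n,d@u*1000,d@v*1000)
E
```

```text
L -80.10416452612651 33.244754714167776
R -80.05998867637614 -30.196621008943588
Lf 26.007692308110006 33.490340279204595
Rf 26.065912397163412 -30.025505161305638
railL -13.450158872946664 14.778090214399908
railR -13.427909461913389 -11.882917256962815
tip -7.233186626905262 -1.351306980213226
gearL -31.528683047763316 12.907255630288367
gearR -31.505843512480652 -16.089519219048864
tgL -69.9851760887894 12.884938388291314
tgR -69.96534397462153 -15.812707390657724
rod_l -47.77542724224925 6.7213664074280794
rod_r -47.762196234638665 -10.994593114761308
cheek -7.209106833294644 -20.95847850105731
pawltip 19.53706336665734 15.034361000081116
```

In this one view the bed and rail mid-line is about +1.6 mm and the shaft about -1.5 mm, so I shift 3 mm to the cradle's left and go lower.

>>> move_arm --series '[{"delta_pos": [0.0006,0.003,0],"delta_rot": [0,0,0],"claw": 0.0},{"delta_pos": [0,0,-0.004],"delta_rot": [0,0,0],"claw": 0.0},{"delta_pos": [0,0,-0.004],"delta_rot": [0,0,0],"claw": 0.0},{"delta_pos": [0,0,-0.003],"delta_rot": [0,0,0],"claw": 0.0},{"delta_pos": [0,0,0],"delta_rot": [0,0,0],"claw": 0.0},{"delta_pos": [0,0,0],"delta_rot": [0,0,0],"claw": 0.0},{"delta_pos": [0,0,0],"delta_rot": [0,0,0],"claw": 0.0},{"delta_pos": [0,0,0],"delta_rot": [0,0,0],"claw": 0.0}]'

```text
time: 6.88
ee_pos: [0.5142, 0.0018, 0.0359]
tcp_rot: [-0.626, 0.78, -0.0, 0.0]
ft_force: [-0.2, -0.3, -2.2]
finger_gap: 0.0139
```

```bash
python3 - <<'E'
from h import *
np.set_printoptions(precision=4,suppress=True)
o=bot.observe(); print(o['finger_gap'],o['ee_pos'],o['tcp_rot'],o['ft_force'])
im=snap('wrist','w7.png')
cv2.imwrite('pics/w7c.png',cv2.resize(im[0:250,200:450],None,fx=2.4,fy=2.4,interpolation=cv2.INTER_CUBIC))
E
```

```text
0.013929007639303418 [0.5142 0.0018 0.0359] [-0.6263  0.7796 -0.      0.0001] [-0.2372 -0.2935 -2.2103]
```

View pics/w7c.png

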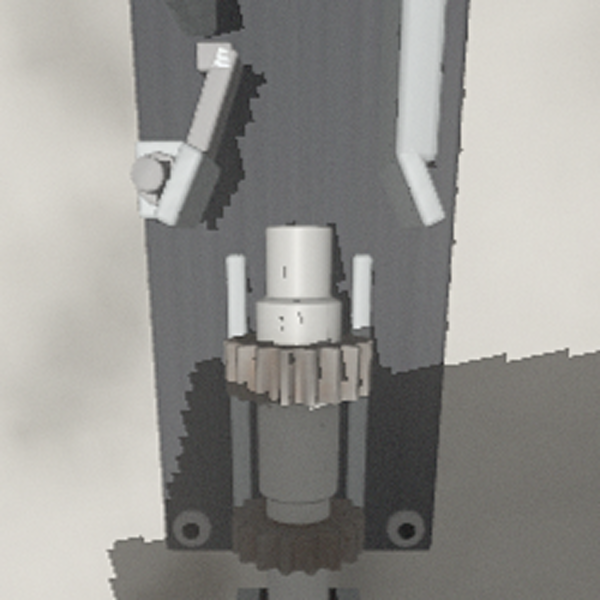

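Rails are at crop columns 236 and 362 with the shaft at 299, so it is centred. I lower the last 2 mm.

>>> move_arm --series '[{"delta_pos": [0,0,-0.001],"delta_rot": [0,0,0],"claw": 0.0},{"delta_pos": [0,0,0],"delta_rot": [0,0,0],"claw": 0.0},{"delta_pos": [0,0,-0.0005],"delta_rot": [0,0,0],"claw": 0.0},{"delta_pos": [0,0,0],"delta_rot": [0,0,0],"claw": 0.0},{"delta_pos": [0,0,-0.0005],"delta_rot": [0,0,0],"claw": 0.0},{"delta_pos": [0,0,0],"delta_rot": [0,0,0],"claw": 0.0},{"delta_pos": [0,0,0],"delta_rot": [0,0,0],"claw": 0.0},{"delta_pos": [0,0,0],"delta_rot": [0,0,0],"claw": 0.0}]'

```text
time: 7.6
ee_pos: [0.5142, 0.0018, 0.0338]
tcp_rot: [-0.626, 0.78, 0.0, 0.0]
ft_force: [0.9, 0.4, -2.8]
finger_gap: 0.0141
```

>>> move_arm --series '[{"delta_pos": [0,0,-0.0005],"delta_rot": [0,0,0],"claw": 0.0},{"delta_pos": [0,0,0],"delta_rot": [0,0,0],"claw": 0.0},{"delta_pos": [0,0,0],"delta_rot": [0,0,0],"claw": 0.0},{"delta_pos": [0,0,0],"delta_rot": [0,0,0],"claw": 0.0},{"delta_pos": [0,0,0],"delta_rot": [0,0,0],"claw": 0.0},{"delta_pos": [0,0,0],"delta_rot": [0,0,0],"claw": 0.0},{"delta_pos": [0,0,0],"delta_rot": [0,0,0],"claw": 0.0},{"delta_pos": [0,0,0],"delta_rot": [0,0,0],"claw": 0.0}]'

```text
time: 8.27
ee_pos: [0.5142, 0.0018, 0.0333]
tcp_rot: [-0.626, 0.78, 0.0, 0.0]
ft_force: [-0.8, -0.3, -2.7]
finger_gap: 0.0139
```

>>> move_arm --series '[{"delta_pos": [0,0,-0.0005],"delta_rot": [0,0,0],"claw": 0.0},{"delta_pos": [0,0,0],"delta_rot": [0,0,0],"claw": 0.0},{"delta_pos": [0,0,0],"delta_rot": [0,0,0],"claw": 0.0},{"delta_pos": [0,0,0],"delta_rot": [0,0,0],"claw": 0.0},{"delta_pos": [0,0,0],"delta_rot": [0,0,0],"claw": 0.0},{"delta_pos": [0,0,0],"delta_rot": [0,0,0],"claw": 0.0},{"delta_pos": [0,0,0],"delta_rot": [0,0,0],"claw": 0.0},{"delta_pos": [0,0,0],"delta_rot": [0,0,0],"claw": 0.0}]'

```text
time: 8.93
ee_pos: [0.5142, 0.0018, 0.0328]
tcp_rot: [-0.626, 0.78, 0.0, 0.0]
ft_force: [-0.6, -0.3, -2.2]
finger_gap: 0.0142
```

>>> move_arm --series '[{"delta_pos": [0,0,-0.0005],"delta_rot": [0,0,0],"claw": 0.0},{"delta_pos": [0,0,0],"delta_rot": [0,0,0],"claw": 0.0},{"delta_pos": [0,0,0],"delta_rot": [0,0,0],"claw": 0.0},{"delta_pos": [0,0,0],"delta_rot": [0,0,0],"claw": 0.0},{"delta_pos": [0,0,-0.0005],"delta_rot": [0,0,0],"claw": 0.0},{"delta_pos": [0,0,0],"delta_rot": [0,0,0],"claw": 0.0},{"delta_pos": [0,0,0],"delta_rot": [0,0,0],"claw": 0.0},{"delta_pos": [0,0,0],"delta_rot": [0,0,0],"claw": 0.0}]'

```text
time: 9.6
ee_pos: [0.5142, 0.0018, 0.0318]
tcp_rot: [-0.626, 0.78, 0.0, 0.0]
ft_force: [-0.2, -0.2, -2.7]
finger_gap: 0.0139
```

```bash
python3 - <<'E'
from h import *
np.set_printoptions(precision=4,suppress=True)
im=snap('wrist','w8.png')
o=bot.observe();print(o['ft_force'],o['wrist_torque'])
a=cv2.resize(im[0:250,200:450],(400,400),interpolation=cv2.INTER_CUBIC)
s=snap('scene','s8.png')
b=cv2.resize(s[140:220,260:380],(400,267),interpolation=cv2.INTER_CUBIC)
c=np.zeros((400,800,3),np.uint8);c[:,:400]=a;c[:267,400:]=b;cv2.imwrite('pics/w8c.png',c)
E
```

```text
[-0.6991  0.4366 -2.2314] [0.0196 0.1439 0.0341]
```

View pics/w8c.png

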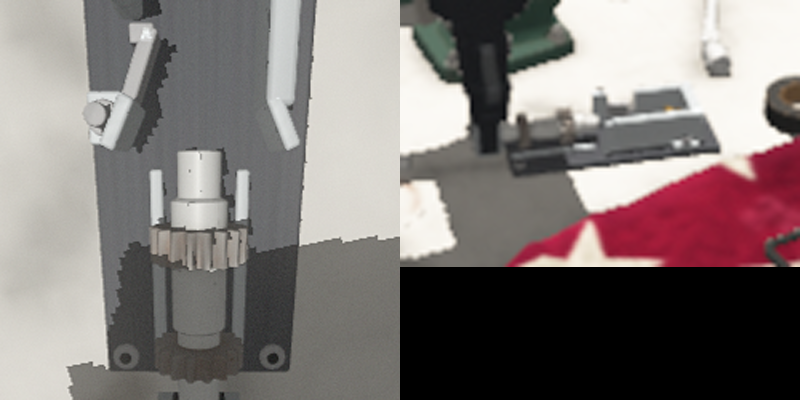

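>>> move_arm --series '[{"delta_pos": [0,0,-0.0005],"delta_rot": [0,0,0],"claw": 0.0},{"delta_pos": [0,0,0],"delta_rot": [0,0,0],"claw": 0.0},{"delta_pos": [0,0,0],"delta_rot": [0,0,0],"claw": 0.0},{"delta_pos": [0,0,0],"delta_rot": [0,0,0],"claw": 0.0},{"delta_pos": [0,0,0],"delta_rot": [0,0,0],"claw": 0.0},{"delta_pos": [0,0,0],"delta_rot": [0,0,0],"claw": 0.0},{"delta_pos": [0,0,0],"delta_rot": [0,0,0],"claw": 0.0},{"delta_pos": [0,0,0],"delta_rot": [0,0,0],"claw": 0.0}]'

```text
time: 10.37
ee_pos: [0.5142, 0.0018, 0.0313]
tcp_rot: [-0.626, 0.78, 0.0, 0.0]
ft_force: [-0.1, -0.7, -2.5]
finger_gap: 0.0139
```

>>> move_arm --series '[{"delta_pos": [0,0,-0.0005],"delta_rot": [0,0,0],"claw": 0.0},{"delta_pos": [0,0,0],"delta_rot": [0,0,0],"claw": 0.0},{"delta_pos": [0,0,0],"delta_rot": [0,0,0],"claw": 0.0},{"delta_pos": [0,0,0],"delta_rot": [0,0,0],"claw": 0.0},{"delta_pos": [0,0,0],"delta_rot": [0,0,0],"claw": 0.0},{"delta_pos": [0,0,0],"delta_rot": [0,0,0],"claw": 0.0},{"delta_pos": [0,0,0],"delta_rot": [0,0,0],"claw": 0.0},{"delta_pos": [0,0,0],"delta_rot": [0,0,0],"claw": 0.0}]'

```text
time: 11.03
ee_pos: [0.5142, 0.0018, 0.0308]
tcp_rot: [-0.626, 0.78, 0.0, 0.0]
ft_force: [0.3, 0.4, -2.9]
finger_gap: 0.014
```

>>> move_arm --series '[{"delta_pos": [0,0,-0.0005],"delta_rot": [0,0,0],"claw": 0.0},{"delta_pos": [0,0,0],"delta_rot": [0,0,0],"claw": 0.0},{"delta_pos": [0,0,0],"delta_rot": [0,0,0],"claw": 0.0},{"delta_pos": [0,0,0],"delta_rot": [0,0,0],"claw": 0.0},{"delta_pos": [0,0,-0.0005],"delta_rot": [0,0,0],"claw": 0.0},{"delta_pos": [0,0,0],"delta_rot": [0,0,0],"claw": 0.0},{"delta_pos": [0,0,0],"delta_rot": [0,0,0],"claw": 0.0},{"delta_pos": [0,0,0],"delta_rot": [0,0,0],"claw": 0.0}]'

```text
time: 11.7
ee_pos: [0.5142, 0.0018, 0.03]
tcp_rot: [-0.626, 0.78, 0.0, 0.0]
ft_force: [-4.0, 0.6, 5.6]
finger_gap: 0.0143
```

Contact: the force rose by about 8 N, so the shaft rests on the bed. Release, rise 4 mm so the tips clear the rails, and look.

>>> move_arm --series '[{"delta_pos": [0,0,0.0004],"delta_rot": [0,0,0],"claw": 0.0},{"delta_pos": [0,0,0],"delta_rot": [0,0,0],"claw": 0.02},{"delta_pos": [0,0,0],"delta_rot": [0,0,0],"claw": 0.03},{"delta_pos": [0,0,0],"delta_rot": [0,0,0],"claw": 0.03},{"delta_pos": [0,0,0.002],"delta_rot": [0,0,0],"claw": 0.03},{"delta_pos": [0,0,0.0023],"delta_rot": [0,0,0],"claw": 0.03},{"delta_pos": [0,0,0],"delta_rot": [0,0,0],"claw": 0.03},{"delta_pos": [0,0,0],"delta_rot": [0,0,0],"claw": 0.03}]' --grip_force 25

```text
time: 12.37
ee_pos: [0.5143, 0.0018, 0.0347]
tcp_rot: [-0.626, 0.78, -0.0, 0.0]
ft_force: [0.3, 0.0, 0.8]
finger_gap: 0.0299
```

```bash
python3 - <<'E'
from h import *
np.set_printoptions(precision=4,suppress=True)
im=snap('wrist','w9.png')
o=bot.observe();print(o['ft_force'],o['ee_pos'],o['finger_gap'])
cv2.imwrite('pics/w9c.png',cv2.resize(im[0:330,180:470],None,fx=1.8,fy=1.8,interpolation=cv2.INTER_CUBIC))
E
```

```text
[0.761  0.0667 1.1016] [0.5142 0.0018 0.0346] 0.02978314604107123
```

View pics/w9c.png

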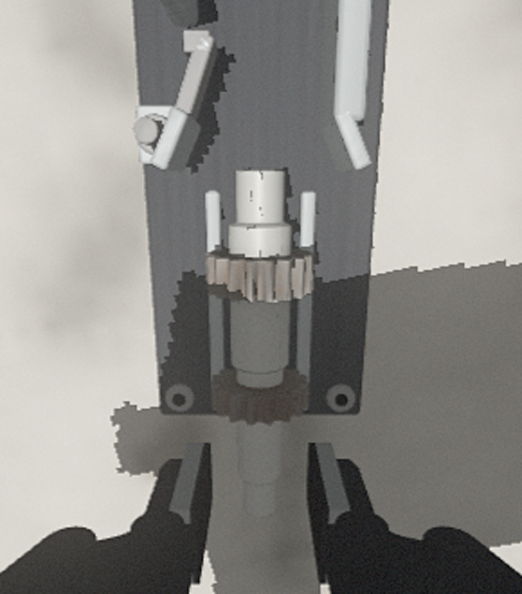

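>>> move_arm --series '[{"delta_pos": [0,0,-0.0005],"delta_rot": [0,0,0],"claw": 0.02},{"delta_pos": [0,0,0],"delta_rot": [0,0,0],"claw": 0.01},{"delta_pos": [0,0,0],"delta_rot": [0,0,0],"claw": 0.0},{"delta_pos": [0,0,0],"delta_rot": [0,0,0],"claw": 0.0},{"delta_pos": [0,0,0],"delta_rot": [0,0,0],"claw": 0.0},{"delta_pos": [0,0,0],"delta_rot": [0,0,0],"claw": 0.0},{"delta_pos": [0,0,0],"delta_rot": [0,0,0],"claw": 0.0},{"delta_pos": [0,0,0],"delta_rot": [0,0,0],"claw": 0.0}]' --grip_force 25

```text
time: 13.08
ee_pos: [0.5142, 0.0018, 0.034]
tcp_rot: [-0.626, 0.78, 0.0, 0.0]
ft_force: [-0.9, -0.2, 0.3]
finger_gap: 0.0145
```

```bash
python3 - <<'E'
from h import *
np.set_printoptions(precision=4,suppress=True)
im=snap('wrist','w10.png')
o=bot.observe();print(o['ft_force'],o['ee_pos'],o['finger_gap'],o['wrist_torque'])
cv2.imwrite('pics/w10c.png',cv2.resize(im[0:330,180:470],None,fx=1.8,fy=1.8,interpolation=cv2.INTER_CUBIC))
E
```

```text
[-1.0697 -0.3287  0.4901] [0.5141 0.0018 0.034 ] 0.014751262040865881 [-0.051   0.0171  0.0115]
```

View pics/w10c.png

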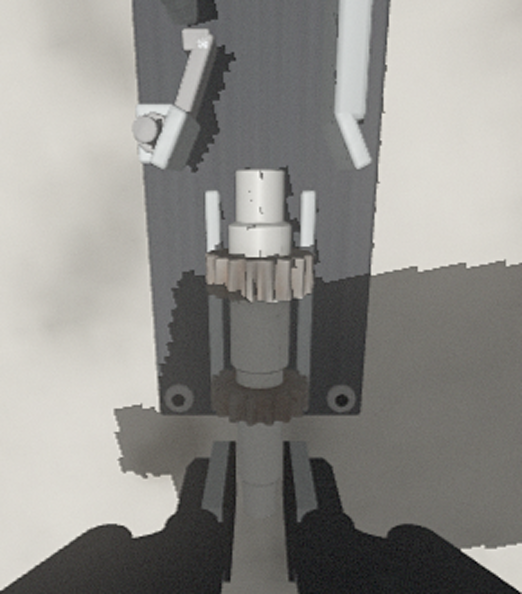

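The shaft lies in line at about x = -57 mm and is gripped with almost no vertical force. I advance 33 mm along the bed to just before the pawl.

>>> move_arm --series '[{"delta_pos": [0.004,-0.0009,0],"delta_rot": [0,0,0],"claw": 0.0},{"delta_pos": [0.004,-0.0009,0],"delta_rot": [0,0,0],"claw": 0.0},{"delta_pos": [0.004,-0.0009,0],"delta_rot": [0,0,0],"claw": 0.0},{"delta_pos": [0.004,-0.0009,0],"delta_rot": [0,0,0],"claw": 0.0},{"delta_pos": [0.004,-0.0009,0],"delta_rot": [0,0,0],"claw": 0.0},{"delta_pos": [0.004,-0.0009,0],"delta_rot": [0,0,0],"claw": 0.0},{"delta_pos": [0.004,-0.0009,0],"delta_rot": [0,0,0],"claw": 0.0},{"delta_pos": [0,0,0],"delta_rot": [0,0,0],"claw": 0.0}]'

```text
time: 13.8
ee_pos: [0.5431, -0.0047, 0.034]
tcp_rot: [-0.626, 0.78, -0.0, 0.0]
ft_force: [1.8, -0.3, -1.1]
finger_gap: 0.0149
```

```bash
cat > look.py <<'E'
from h import *
import sys
np.set_printoptions(precision=4,suppress=True)
n=sys.argv[1]
im=snap('wrist',n+'.png')
o=bot.observe();f=o['ft_force']
u=np.array([.9767,-.2143]);d=o['ee_pos'][:2]-np.array([.6056,-.0208])
print('F',f,'Fu',f[:2]@u,'z',o['ee_pos'][2],'gap',o['finger_gap'],'centre x mm',1000*(d@u)+37.2,'lat',1000*(d@np.array([.2143,.9767])))
cv2.imwrite('pics/'+n+'c.png',cv2.resize(im[0:300,180:470],None,fx=1.9,fy=1.9,interpolation=cv2.INTER_CUBIC))
E
python3 look.py w11
```

```text
F [ 1.0205  0.125  -0.7772] Fu 0.9699575656860105 z 0.03402300648800916 gap 0.014905464093501566 centre x mm -27.60744115096466 lat 2.2994385113514957
```

View pics/w11c.png

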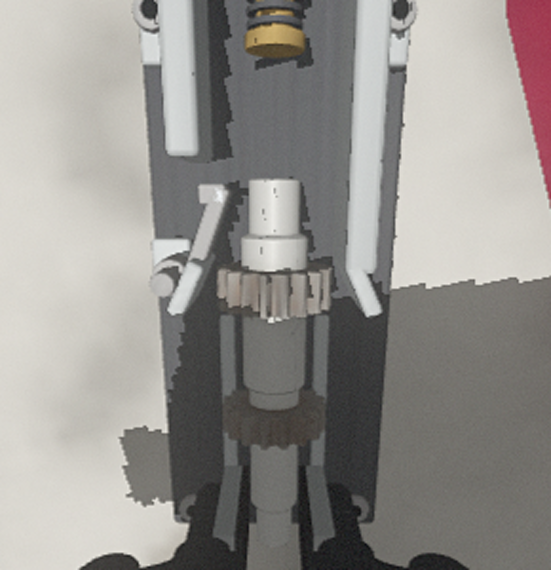

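The shaft has followed and enters the mouth; the pawl finger at (210,220) is still closed. Now slow steps.

>>> move_arm --series '[{"delta_pos": [0.001,-0.0002,0],"delta_rot": [0,0,0],"claw": 0.0},{"delta_pos": [0.001,-0.0002,0],"delta_rot": [0,0,0],"claw": 0.0},{"delta_pos": [0.001,-0.0002,0],"delta_rot": [0,0,0],"claw": 0.0},{"delta_pos": [0.001,-0.0002,0],"delta_rot": [0,0,0],"claw": 0.0},{"delta_pos": [0.001,-0.0002,0],"delta_rot": [0,0,0],"claw": 0.0},{"delta_pos": [0.001,-0.0002,0],"delta_rot": [0,0,0],"claw": 0.0},{"delta_pos": [0.001,-0.0002,0],"delta_rot": [0,0,0],"claw": 0.0},{"delta_pos": [0.001,-0.0003,0],"delta_rot": [0,0,0],"claw": 0.0}]'

```text
time: 14.52
ee_pos: [0.5503, -0.0062, 0.034]
tcp_rot: [-0.626, 0.78, 0.0, 0.0]
ft_force: [-2.3, 0.8, 0.7]
finger_gap: 0.0147
```

>>> move_arm --series '[{"delta_pos": [0.001,-0.0002,0],"delta_rot": [0,0,0],"claw": 0.0},{"delta_pos": [0.001,-0.0002,0],"delta_rot": [0,0,0],"claw": 0.0},{"delta_pos": [0.001,-0.0002,0],"delta_rot": [0,0,0],"claw": 0.0},{"delta_pos": [0.001,-0.0002,0],"delta_rot": [0,0,0],"claw": 0.0},{"delta_pos": [0.001,-0.0003,0],"delta_rot": [0,0,0],"claw": 0.0},{"delta_pos": [0,0,0],"delta_rot": [0,0,0],"claw": 0.0},{"delta_pos": [0,0,0],"delta_rot": [0,0,0],"claw": 0.0},{"delta_pos": [0,0,0],"delta_rot": [0,0,0],"claw": 0.0}]'

```text
time: 15.18
ee_pos: [0.5553, -0.0073, 0.0341]
tcp_rot: [-0.626, 0.78, -0.0, 0.0]
ft_force: [-1.5, -1.0, -0.2]
finger_gap: 0.015
```

```bash
python3 look.py w12
```

```text
F [-1.1486 -1.3196 -0.3726] Fu -0.8390732676757545 z 0.03406468238568248 gap 0.014722237859775097 centre x mm -14.801684972514657 lat 2.361026855267489
```

View pics/w12c.png

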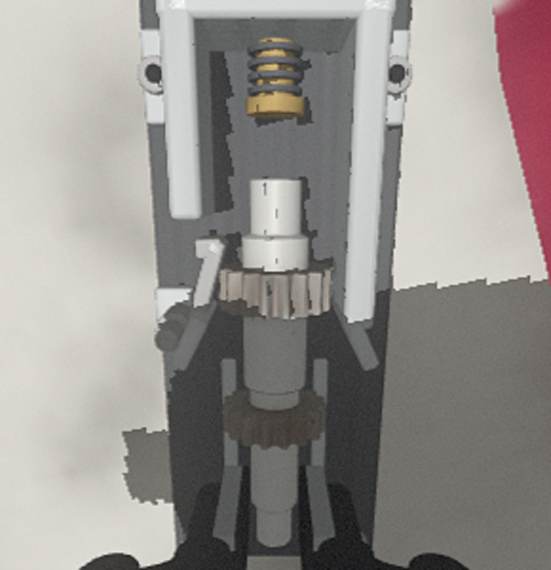

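>>> move_arm --series '[{"delta_pos": [0.001,-0.0002,0],"delta_rot": [0,0,0],"claw": 0.0},{"delta_pos": [0.001,-0.0002,0],"delta_rot": [0,0,0],"claw": 0.0},{"delta_pos": [0.001,-0.0002,0],"delta_rot": [0,0,0],"claw": 0.0},{"delta_pos": [0.001,-0.0002,0],"delta_rot": [0,0,0],"claw": 0.0},{"delta_pos": [0.001,-0.0003,0],"delta_rot": [0,0,0],"claw": 0.0},{"delta_pos": [0.001,-0.0002,0],"delta_rot": [0,0,0],"claw": 0.0},{"delta_pos": [0,0,0],"delta_rot": [0,0,0],"claw": 0.0},{"delta_pos": [0,0,0],"delta_rot": [0,0,0],"claw": 0.0}]'

```text
time: 15.9
ee_pos: [0.5614, -0.0087, 0.0341]
tcp_rot: [-0.626, 0.78, -0.0, 0.0]
ft_force: [-1.0, -0.9, 0.0]
finger_gap: 0.0144
```

```bash
python3 look.py w13
```

```text
F [-0.8925 -1.551  -0.8407] Fu -0.5393608773318218 z 0.03406643520437597 gap 0.014498986007182772 centre x mm -8.566344008172521 lat 2.4155932292386773
```

View pics/w13c.png

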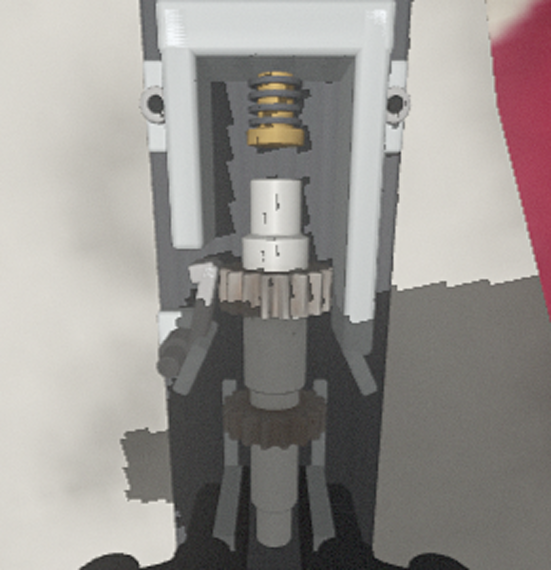

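The pawl tip at (203,270) is being swung aside by the gear. The plunger face at row 147 is about 7 mm ahead of the shaft end at row 180.

>>> move_arm --series '[{"delta_pos": [0.001,-0.0002,0],"delta_rot": [0,0,0],"claw": 0.0},{"delta_pos": [0.001,-0.0002,0],"delta_rot": [0,0,0],"claw": 0.0},{"delta_pos": [0.001,-0.0002,0],"delta_rot": [0,0,0],"claw": 0.0},{"delta_pos": [0.001,-0.0003,0],"delta_rot": [0,0,0],"claw": 0.0},{"delta_pos": [0.001,-0.0002,0],"delta_rot": [0,0,0],"claw": 0.0},{"delta_pos": [0,0,0],"delta_rot": [0,0,0],"claw": 0.0},{"delta_pos": [0,0,0],"delta_rot": [0,0,0],"claw": 0.0},{"delta_pos": [0,0,0],"delta_rot": [0,0,0],"claw": 0.0}]'

```text
time: 16.62
ee_pos: [0.5664, -0.0098, 0.0341]
tcp_rot: [-0.626, 0.78, -0.0, 0.0]
ft_force: [0.4, -1.7, -1.1]
finger_gap: 0.0146
```

```bash
python3 look.py w14
```

```text
F [-0.0272 -1.9028 -2.2805] Fu 0.38120180902069806 z 0.03409747858649885 gap 0.014996383865375074 centre x mm -3.4499028132750666 lat 2.4068740704677962
```

View pics/w14c.png

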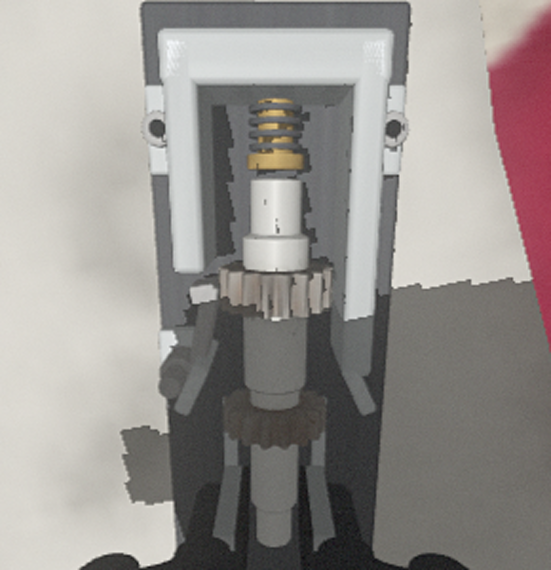

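>>> move_arm --series '[{"delta_pos": [0.0005,-0.0001,0],"delta_rot": [0,0,0],"claw": 0.0},{"delta_pos": [0.0005,-0.0001,0],"delta_rot": [0,0,0],"claw": 0.0},{"delta_pos": [0.0005,-0.0001,0],"delta_rot": [0,0,0],"claw": 0.0},{"delta_pos": [0.0005,-0.0001,0],"delta_rot": [0,0,0],"claw": 0.0},{"delta_pos": [0.0005,-0.0001,0],"delta_rot": [0,0,0],"claw": 0.0},{"delta_pos": [0,0,0],"delta_rot": [0,0,0],"claw": 0.0},{"delta_pos": [0,0,0],"delta_rot": [0,0,0],"claw": 0.0},{"delta_pos": [0,0,0],"delta_rot": [0,0,0],"claw": 0.0}]'

```text
time: 17.33
ee_pos: [0.5687, -0.0102, 0.034]
tcp_rot: [-0.626, 0.78, 0.0, 0.0]
ft_force: [-2.9, -0.8, 0.4]
finger_gap: 0.0149
```

>>> move_arm --series '[{"delta_pos": [0.0005,-0.0001,0],"delta_rot": [0,0,0],"claw": 0.0},{"delta_pos": [0.0005,-0.0001,0],"delta_rot": [0,0,0],"claw": 0.0},{"delta_pos": [0,0,0],"delta_rot": [0,0,0],"claw": 0.0},{"delta_pos": [0,0,0],"delta_rot": [0,0,0],"claw": 0.0},{"delta_pos": [0,0,0],"delta_rot": [0,0,0],"claw": 0.0},{"delta_pos": [0,0,0],"delta_rot": [0,0,0],"claw": 0.0},{"delta_pos": [0,0,0],"delta_rot": [0,0,0],"claw": 0.0},{"delta_pos": [0,0,0],"delta_rot": [0,0,0],"claw": 0.0}]'

```text
time: 18.0
ee_pos: [0.5696, -0.0104, 0.034]
tcp_rot: [-0.626, 0.78, 0.0, -0.0]
ft_force: [-4.8, -0.3, 1.4]
finger_gap: 0.0148
```

```bash
python3 look.py w15
```

```text
F [-4.5632 -0.1693  1.2574] Fu -4.420600396668425 z 0.034010500458188216 gap 0.014746025415238811 centre x mm -0.21129743954774227 lat 2.4880104239681837
```

View pics/w15c.png

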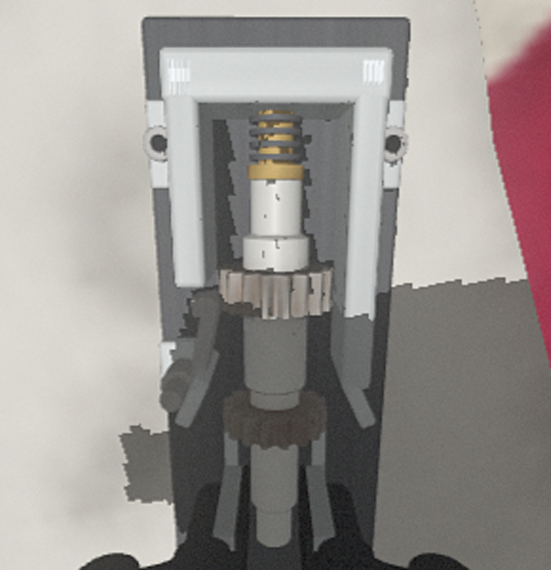

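The plunger is met (shaft end on the brass at row 180) and the axial force is about 4.5 N. Half-millimetre steps from here.

>>> move_arm --series '[{"delta_pos": [0.0005,-0.0001,0],"delta_rot": [0,0,0],"claw": 0.0},{"delta_pos": [0,0,0],"delta_rot": [0,0,0],"claw": 0.0},{"delta_pos": [0.0005,-0.0001,0],"delta_rot": [0,0,0],"claw": 0.0},{"delta_pos": [0,0,0],"delta_rot": [0,0,0],"claw": 0.0},{"delta_pos": [0,0,0],"delta_rot": [0,0,0],"claw": 0.0},{"delta_pos": [0,0,0],"delta_rot": [0,0,0],"claw": 0.0},{"delta_pos": [0,0,0],"delta_rot": [0,0,0],"claw": 0.0},{"delta_pos": [0,0,0],"delta_rot": [0,0,0],"claw": 0.0}]'

```text
time: 18.72
ee_pos: [0.5705, -0.0106, 0.034]
tcp_rot: [-0.626, 0.78, 0.0, -0.0]
ft_force: [-5.3, 0.3, 1.5]
finger_gap: 0.0149
```

>>> move_arm --series '[{"delta_pos": [0.0005,-0.0001,0],"delta_rot": [0,0,0],"claw": 0.0},{"delta_pos": [0,0,0],"delta_rot": [0,0,0],"claw": 0.0},{"delta_pos": [0,0,0],"delta_rot": [0,0,0],"claw": 0.0},{"delta_pos": [0,0,0],"delta_rot": [0,0,0],"claw": 0.0},{"delta_pos": [0,0,0],"delta_rot": [0,0,0],"claw": 0.0},{"delta_pos": [0,0,0],"delta_rot": [0,0,0],"claw": 0.0},{"delta_pos": [0,0,0],"delta_rot": [0,0,0],"claw": 0.0},{"delta_pos": [0,0,0],"delta_rot": [0,0,0],"claw": 0.0}]'

```text
time: 19.38
ee_pos: [0.5709, -0.0106, 0.0339]
tcp_rot: [-0.626, 0.78, 0.0, -0.0]
ft_force: [-6.5, -0.5, 1.4]
finger_gap: 0.0147
```

```bash
python3 look.py w16
```

```text
F [-6.618  -1.4152  2.1192] Fu -6.160566343172286 z 0.033954811183233694 gap 0.014718889581033984 centre x mm 1.1625490499775708 lat 2.4755196396315364
```

View pics/w16c.png

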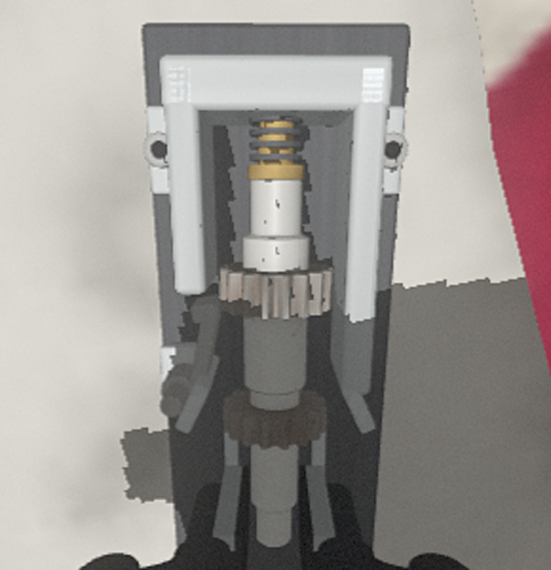

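>>> move_arm --series '[{"delta_pos": [0.0005,-0.0001,0],"delta_rot": [0,0,0],"claw": 0.0},{"delta_pos": [0,0,0],"delta_rot": [0,0,0],"claw": 0.0},{"delta_pos": [0,0,0],"delta_rot": [0,0,0],"claw": 0.0},{"delta_pos": [0,0,0],"delta_rot": [0,0,0],"claw": 0.0},{"delta_pos": [0,0,0],"delta_rot": [0,0,0],"claw": 0.0},{"delta_pos": [0,0,0],"delta_rot": [0,0,0],"claw": 0.0},{"delta_pos": [0,0,0],"delta_rot": [0,0,0],"claw": 0.0},{"delta_pos": [0,0,0],"delta_rot": [0,0,0],"claw": 0.0}]'

```text
time: 20.1
ee_pos: [0.5714, -0.0107, 0.034]
tcp_rot: [-0.626, 0.78, 0.0, -0.0]
ft_force: [-6.2, -1.5, 2.0]
finger_gap: 0.0143
```

>>> move_arm --series '[{"delta_pos": [0.0005,-0.0001,0],"delta_rot": [0,0,0],"claw": 0.0},{"delta_pos": [0,0,0],"delta_rot": [0,0,0],"claw": 0.0},{"delta_pos": [0,0,0],"delta_rot": [0,0,0],"claw": 0.0},{"delta_pos": [0,0,0],"delta_rot": [0,0,0],"claw": 0.0},{"delta_pos": [0,0,0],"delta_rot": [0,0,0],"claw": 0.0},{"delta_pos": [0,0,0],"delta_rot": [0,0,0],"claw": 0.0},{"delta_pos": [0,0,0],"delta_rot": [0,0,0],"claw": 0.0},{"delta_pos": [0,0,0],"delta_rot": [0,0,0],"claw": 0.0}]'

```text
time: 20.77
ee_pos: [0.572, -0.0108, 0.034]
tcp_rot: [-0.626, 0.78, 0.0, -0.0]
ft_force: [-5.9, 0.2, 1.3]
finger_gap: 0.0144
```

```bash
python3 look.py w17
```

```text
F [-5.7908  0.1846  1.8054] Fu -5.69538270649105 z 0.03396157316865131 gap 0.014832982551548753 centre x mm 2.207448921573217 lat 2.5260684529315505
```

View pics/w17c.png

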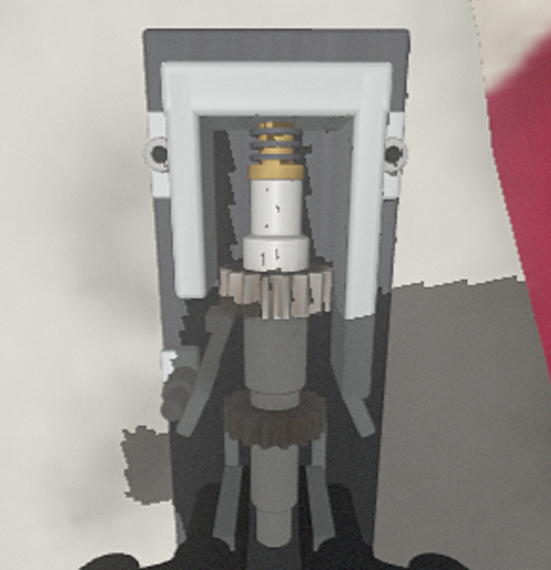

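The pawl now leans inward with its tip at about (225,315), behind the gear, and the force dropped from 6.5 N to 5.7 N. Let me zoom to compare.

```bash
python3 - <<'E'
from h import *
r=[]
for n in ('w15','w16','w17'):
    im=cv2.imread(f'pics/{n}.png')[130:240,255:330]
    im=cv2.convertScaleAbs(im,alpha=2.0,beta=10)
    r.append(cv2.resize(im,(260,381),interpolation=cv2.INTER_CUBIC))
cv2.imwrite('pics/cmp.png',np.hstack(r))
E
```

```text
(no output)
```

View pics/cmp.png

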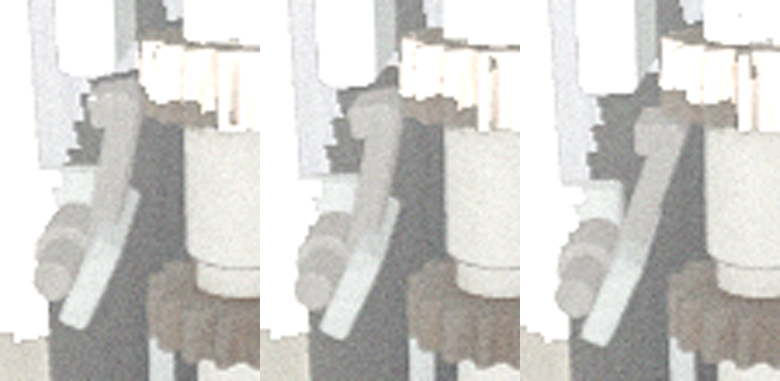

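Clicked: the finger sits fully inclined behind the gear. Release and watch.

>>> move_arm --series '[{"delta_pos": [0,0,0],"delta_rot": [0,0,0],"claw": 0.017},{"delta_pos": [0,0,0],"delta_rot": [0,0,0],"claw": 0.02},{"delta_pos": [0,0,0],"delta_rot": [0,0,0],"claw": 0.025},{"delta_pos": [0,0,0],"delta_rot": [0,0,0],"claw": 0.03},{"delta_pos": [0,0,0],"delta_rot": [0,0,0],"claw": 0.03},{"delta_pos": [0,0,0],"delta_rot": [0,0,0],"claw": 0.03},{"delta_pos": [0,0,0],"delta_rot": [0,0,0],"claw": 0.03},{"delta_pos": [0,0,0],"delta_rot": [0,0,0],"claw": 0.03}]'

```text
time: 21.48
ee_pos: [0.5722, -0.0109, 0.034]
tcp_rot: [-0.626, 0.78, -0.0, 0.0]
ft_force: [-0.5, -0.1, 0.1]
finger_gap: 0.0301
```

```bash
python3 look.py w18
```

```text
F [-0.8391  0.0314  0.3317] Fu -0.8262433274009962 z 0.03402266775458182 gap 0.03030338775313377 centre x mm 2.439783051993743 lat 2.530978402159311
```

View pics/w18c.png

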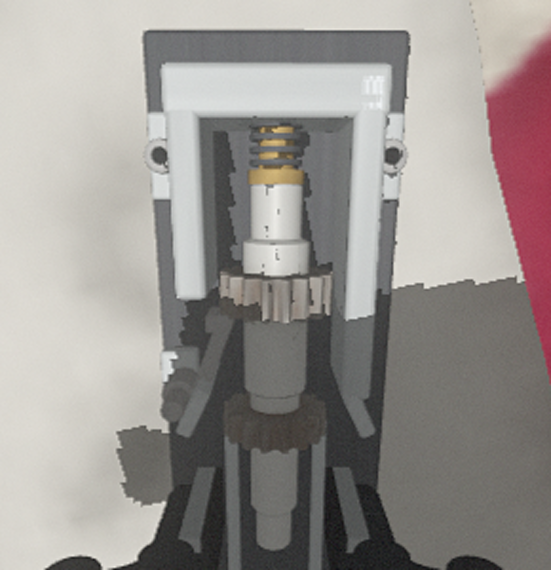

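The shaft moved back less than 1 mm and the pawl holds it. I rise straight up and check.

>>> move_arm --series '[{"delta_pos": [0,0,0.005],"delta_rot": [0,0,0],"claw": 0.03},{"delta_pos": [0,0,0.01],"delta_rot": [0,0,0],"claw": 0.035},{"delta_pos": [0,0,0.02],"delta_rot": [0,0,0],"claw": 0.035},{"delta_pos": [0,0,0.02],"delta_rot": [0,0,0],"claw": 0.035},{"delta_pos": [0,0,0.02],"delta_rot": [0,0,0],"claw": 0.035},{"delta_pos": [0,0,0.01],"delta_rot": [0,0,0],"claw": 0.035},{"delta_pos": [0,0,0],"delta_rot": [0,0,0],"claw": 0.035},{"delta_pos": [0,0,0],"delta_rot": [0,0,0],"claw": 0.035}]'

```text
time: 22.2
ee_pos: [0.5722, -0.0109, 0.1193]
tcp_rot: [-0.626, 0.78, -0.0, 0.0]
ft_force: [0.4, -0.4, -1.2]
finger_gap: 0.0353
```

```bash
python3 look.py w19; python3 - <<'E'
from h import *
im=cv2.imread('pics/w19.png')[100:260,240:400]
a=cv2.resize(cv2.convertScaleAbs(im,alpha=1.6,beta=10),(560,560),interpolation=cv2.INTER_CUBIC)
cv2.imwrite('pics/w19d.png',a); snap('top','t19.png')
for q,z in [('plug_center',.01),('key_center',.004)]:
    for r in optics.place_of(q,'top'): print(q,r['score'],r['xy'],ray('top',r['xy'],z))
E
```

```text
F [ 0.0288 -0.3608  0.0703] Fu 0.10540809036770492 z 0.11843613508359695 gap 0.03486607124168232 centre x mm 2.131665862741478 lat 2.4836139128821677
plug_center 0.71 [321.8, 274.9] [ 0.40242242 -0.16959707  0.01      ]
key_center 0.76 [335.1, 128.0] [ 0.69579556 -0.20199563  0.004     ]
```

View pics/w19d.png

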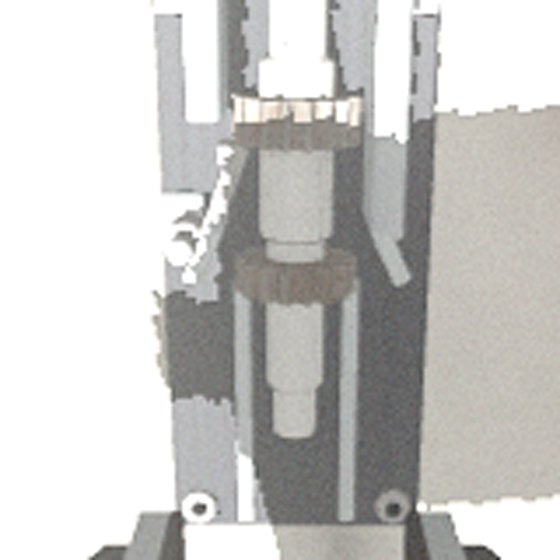

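The shaft stays put, with the tip behind the gear. To compare the pawl angle with its closed state, I return to the pose of picture w5.

>>> move_arm --series '[{"delta_pos": [-0.012,0.001,0.008],"delta_rot": [0,0,0],"claw": 0.035},{"delta_pos": [-0.012,0.001,0],"delta_rot": [0,0,0],"claw": 0.035},{"delta_pos": [-0.012,0.001,0],"delta_rot": [0,0,0],"claw": 0.035},{"delta_pos": [-0.012,0.001,0],"delta_rot": [0,0,0],"claw": 0.035},{"delta_pos": [-0.012,0.001,0],"delta_rot": [0,0,0],"claw": 0.035},{"delta_pos": [-0.007,0.001,0],"delta_rot": [0,0,0],"claw": 0.035},{"delta_pos": [0,0,0],"delta_rot": [0,0,0],"claw": 0.035},{"delta_pos": [0,0,0],"delta_rot": [0,0,0],"claw": 0.035}]'

```text
time: 23.07
ee_pos: [0.5053, -0.0049, 0.127]
tcp_rot: [-0.626, 0.78, -0.0, 0.0]
ft_force: [0.3, 0.3, 0.3]
finger_gap: 0.0353
```

```bash
python3 look.py w20; python3 - <<'E'
from h import *
r=[]
for n in ('w5','w20'):
    im=cv2.imread(f'pics/{n}.png')[25:105,255:335]
    r.append(cv2.resize(im,(400,400),interpolation=cv2.INTER_CUBIC))
cv2.imwrite('pics/cmp2.png',np.hstack(r))
E
```

```text
F [ 0.1013 -0.5491 -0.0216] Fu 0.21664896141471668 z 0.12699251871686826 gap 0.03497585593402603 centre x mm -63.85402960584457 lat -5.942830764503419
```

View pics/cmp2.png

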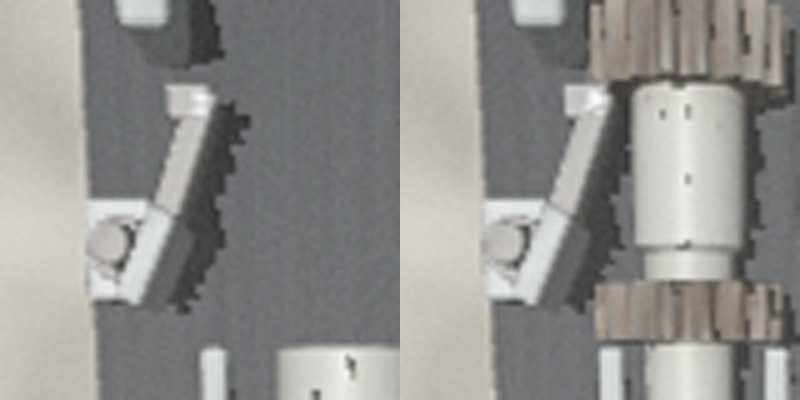

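```bash
python3 - <<'E'
from h import *
a=cv2.imread('pics/top0.png');b=cv2.imread('pics/t19.png')
for n,(x0,y0,x1,y1) in dict(key=(315,95,350,160),plug=(300,255,345,295)).items():
    print(n,cv2.absdiff(a[y0:y1,x0:x1],b[y0:y1,x0:x1]).mean())
print(ticket.job_done())
E
```

```text
key 6.190183150183151
plug 22.602222222222224
the job is handed in; nothing more can be done
None
```

```bash
python3 - <<'E'
from h import *
r=[cv2.resize(cv2.imread('pics/'+n)[90:300,295:360],(260,420*2//2)) for n in ('top0.png','t19.png')]
cv2.imwrite('pics/fin.png',np.hstack(r))
E
```

```text
(no output)
```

View pics/fin.png

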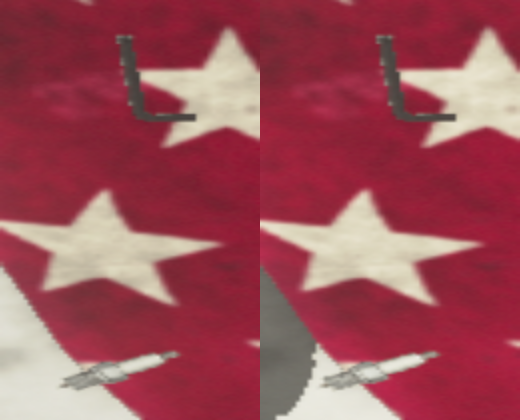

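I handed the job in at about 23 s, with the shaft latched behind the pawl and held against the plunger. The station gives no verdict, so I don't know yet whether it passed.

**What I did**
- I took the shaft farthest from the base, the one on the red cloth, and laid it in the bed with its short end ahead.
- The first grip held the rod about 3 mm higher in the jaws than planned. I set the shaft down, let go and gripped again higher so that the fingertips cleared the rails.
- I then pushed it in, using steps of half a millimetre near the end. The force built to about 6.5 N, fell slightly at the click to about 5.7 N, and I released there.

**Last checks**
- After release the shaft moved back by less than 1 mm.
- Seen from the same camera pose as before loading, the pawl is at its closed angle with its tip behind the leading gear.
- The gripper is well clear, with about 0 N on it.
- By eye, the hex key and spark plug are where they started.

**Disagreements**
- **Click force:** the drop I measured was about 0.8 N, smaller than the "few N" described, so I relied on the pictures to confirm the click.
- **Bystander positions:** the networks' positions for both bystanders differed by 6 to 9 mm between pictures, and a picture difference showed a change at the plug. I viewed the two pictures side by side only after handing in; they show only the arm's shadow at the plug and no movement of either.

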